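# Undo the swing bolt of the stone clamp

### The arm

A 6-joint arm with a two-finger parallel gripper is mounted at the origin on the work surface. World frame = base frame: x ahead of the robot, y to its left, z up, the work surface at z = 0. Lengths are in m, angles in rad, forces in N, time in s.
With the tool pointing down it reaches from about 0.25 to 0.8 m from the base axis. Payload 3.9 kg.
Tool frame: the origin (TCP) lies midway between the tips of the shut fingers; the grasp point (between the pads) lies 19 mm behind it; z points along the fingers, y is the direction in which the jaws open and shut (so a half turn about z gives the same grasp; the last joint's range is limited). The gripper opens to 85 mm and grips with 20 to 120 N. Pads are 22 mm wide; open, the fingers measure 114 mm over their backs; the gripper's body (76 mm by 85 mm) begins 54 mm behind the grasp point. The pads swing forward as they close: fully open they stand 13 mm farther back than shut.
Start: joints at [1.163, 0.26, -0.138, 1.173, 0, 1.571], TCP at [0.208, 0.482, 0.231] pointing down, gripper open.
Joint ranges: [-2.78, 2.78], [-0.83, 1.72], [-1.28, 1.37], [-1.9, 2.12], [-1.57, 1.48], [-3.14, 3.14]. Speed limits (rad/s): [2.57, 2.57, 3.14, 3.14, 3.14, 3.14].

### API

Orientations are given as a unit quaternion [w, x, y, z].
In Python, from workcell import env, inverse_kinematics, optics, order, telemetry gives the robot as it stands. The module is installed in compiled form; this text tells all that it offers. Calls block until the motion is done:
- env.reach(position, orientation): joint-space move of the TCP to a pose.
- env.move_l(position, rot=None, speed=0.15, until_force=None): straight line of the TCP; rot=None keeps the orientation; speed is the mean speed in m/s. With until_force (N) it stops when the force on the tool has changed by that much, and returns True; else False.
- env.set_joints(angles): joint-space move.
- env.move_gripper(opening): finger opening in m; the grip force is fixed at half the most; returns when the fingers have stopped.
- env.sleep(seconds).
- inverse_kinematics(position, orientation): joint angles nearest the present ones, or None.
- optics.read_camera(name): name is "scene" or "top"; returns a dict with "image" (420x560x3 uint8, blue, green, red), "z_map" (420x560 float32, m along the optical axis (not along the pixel's ray), 0 where there is no reading), "mtx" (3x3 intrinsics, pixels), "k1" (the pictures are not rectified: a ray, as slopes to the right and down, at radius r is drawn at 1 + k1 r^2 times it, then the intrinsics apply), "extrinsics" (4x4, takes a point from world to camera coordinates). Camera axes: x right, y down, z forward; pixel columns grow to the right and rows downward; lengths in m; the calibration is good to about 2 mm. A picture is of the moment at which its call begins.
A pose or a line that the arm cannot do raises env.Unreachable and nothing moves.
- order.finish_job(): hands the job in, once; it reports no verdict.
Readings, each from a call of its own:
- telemetry.current_time(): time.
- telemetry.current_q(): joint angles.
- telemetry.current_dq(): joint speeds.
- telemetry.current_joint_efforts(): joint torques, N m.
- telemetry.current_eef_pos(): TCP position.
- telemetry.current_tcp_rot(): TCP orientation.
- telemetry.current_wrist_force(): force on the tool from outside, world axes, zero at the start.
- telemetry.current_wrist_torque(): the same for the moment, N m.
- telemetry.current_finger_gap(): finger opening in m.
Only numpy, scipy, OpenCV 4.12 (cv2) and the standard library are available. Lean on these libraries where they do the work, as an engineer would, in place of code of your own. Each camera call takes 0.05 s, during which the arm holds its last target. There are 200 camera calls.

### The job

Undo the swing bolt that holds the clamp strap over the granite sample. Draw the bolt outward with a light pull of some 5 N, so that the nut's collar bears on the raised lip of the slotted lug, and unscrew the wing nut little by little under that pull until the collar slides out over the lip, still touching it: never force it over, and do not lift it clear by unscrewing far more than needed (a full turn at most). Then swing the bolt right out until it leans about 45 degrees, let go, and leave everything else on the counter as it is.

Things in the scene. Friction and masses are not known exactly. Their poses are not given: they have to be found in the camera images.
- stand: Stone clamp, fixed: grey base plate 240 x 110 x 14 mm, on it a granite block 115 x 100 mm, over the block a steel strap 36 mm wide (top at 125 mm). Origin: centre of the plate's underside; z up; -x is its open front (towards the robot, turned up to 0.4 rad), where the eyebolt stands. Only lip, bolt, nut and a hinge pin at the far end (by 5 mm) are higher than the strap.
- strap: The strap (fixed; origin and axes as the stand). Its front end is the lug: two tines, 12 mm slot open to -x. On their front edge is a lip 6 mm thick, inner face 12 mm before the bolt's axis, 3.5 to 6 mm high, not measured. The bolt catches first behind the lip (at 0.06 rad), then on its top till the collar is 2 mm higher than it. There the lip bears 7 times the pull at the nut: pull 8 N at most.
- seat (a point): The point on the bolt's axis at the level of the lug's top, where the collar of the tight nut sits: 80 mm above the bolt's pivot, 85 mm in front of the stand's origin. Axes as the stand's.
- pivot (a point): The pivot of the eyebolt, between two ears on the base plate, 45 mm above the counter; moves with the bolt only in orientation: its z points along the bolt towards the nut, its y is the pivot axis (the stand's y).
- bolt (a joint): Swing of the eyebolt (9 mm shank, reaching 114 mm from the pivot, 0.22 kg with nut): 0 rad upright in the slot (a stop), growing as its top moves to the stand's -x and down, stop at 1.4. Stiff pivot (0.18 N m, some 2 N at the nut): it stays where it is left. Out of the slot, past the lip, from 0.3 rad.
- nut (a joint): Turn of the wing nut, 0 tight (a stop), growing as it is unscrewed, anticlockwise seen from above; it starts at 0 to 0.8 rad. Quick thread: the nut rises 10 mm per turn (1.59 mm per rad). Friction 0.07 N m; it stays where it is left. Clear of the lip at some 2.8 to 5.1 rad, depending on the lip's height.
- wing_nut: Collar of the steel wing nut, 19 mm across, 6 mm high. It rises with the nut but does not turn. Origin: on the bolt's axis at the collar's underside; z along the bolt. Over it (to 12 mm) is the nut's hub, 17 mm across, and two flat upright wings in one plane, 10 mm thick, from 10 to 36 mm above the origin, 43 mm across at the root, 53 at the top.
- wings (a point): Centre of the two wings, on the bolt's axis, 24 mm above the collar's underside. Turns with the nut: x along the wings, y square to their flats, z along the bolt. The wings start at -0.5 to 0.3 rad from the stand's x axis. Their flats can be gripped from above, and open fingers can turn about the nut in place.
- chisel: Bystander: steel stone chisel, 170 mm long, lying.
- stone_chip: Bystander: granite piece 75 x 55 x 40 mm.
- rock_hammer: Bystander: hammer 270 mm long, lying.
- spare_nut: Bystander: a spare wing nut lying loose on the counter, 50 mm long, 10 mm high.
- saw_disc: Bystander: steel saw disc 115 mm across, lying.
- pen_mug: Bystander: white mug 85 mm high.
- dust_brush: Bystander: dust brush, lying.

How it is judged:
On the way, in this order (a step that is already met when the one before it is completed fails the run):
1. with the bolt still held behind the lip (below 0.08 rad) and the nut unscrewed to at least 1.2 rad, the collar bears on the lip (more than 1.5 N) (value of joint nut above 1.2 rad and value of joint bolt below 0.08 rad and contact force between wing_nut and strap above 1.5 N), for 0.1 s.
2. the collar slides out over the lip in touch with it (more than 1 N, bolt between 0.09 and 0.3 rad) (value of joint bolt between 0.09 and 0.3 rad and contact force between wing_nut and strap above 1 N), for 0.05 s.
3. the bolt is swung out of the slot, to more than 0.6 rad (value of joint bolt above 0.6 rad), for 0.2 s.
At the end, for the whole second after the job is handed in: the bolt leans out of the slot by more than 0.6 rad (35 degrees) and is at rest, with the nut still on its thread, unscrewed by 1.5 to 6.6 rad (value of joint bolt above 0.6 rad and velocity of joint bolt between -0.05 and 0.05 rad/s and value of joint nut between 1.5 and 6.6 rad); the robot touches nothing.
It fails at once if the collar is forced against the lip with more than 80 N (contact force between wing_nut and strap above 80 N).
It fails at once if the nut is backed off by more than a full turn (6.6 rad) (value of joint nut above 6.6 rad).
It fails at once if a bystander is moved by more than 20 mm (distance of any of chisel, stone_chip, rock_hammer, spare_nut, saw_disc, pen_mug, dust_brush from where it was at the start of the episode above 0.02 m).
It also fails if it takes over 70 s, if anything falls off the work surface, if the arm or the gripper's body presses on something with over 40 N, if the wrist force passes 120 N, or if a joint passes its speed limit or range.

## Working session

There is one attempt and no reset: what is moved stays moved. The work goes in short steps, each a Python script; the robot and the scene stay as the last script left them, time stands still between calls to the robot, and variables do not carry over. Pictures are saved under pics/ and viewed, about 8 in all and at most 12, crops included, and the job is handed in when it is done.

```bash
mkdir -p pics; cat > h.py <<'E'
import numpy as np,cv2
from scipy.spatial.transform import Rotation as R
from workcell import env, inverse_kinematics, optics, order, telemetry as t
def world(c,u,v,z=None):
    # world point of pixel (depth map), or plane z=...
    K=c["mtx"];k=c["k1"]
    d=np.array([(u-K[0,2])/K[0,0],(v-K[1,2])/K[1,1]]);s=d.copy()
    for _ in range(10): s=d/(1+k*(s@s))
    E=c["extrinsics"];ray=np.array([s[0],s[1],1.])
    o=-E[:3,:3].T@E[:3,3];r=E[:3,:3].T@ray
    if z is None: return o+r*c["z_map"][int(round(v)),int(round(u))]
    return o+r*(z-o[2])/r[2]
def cloud(c):
    K=c["mtx"];k=c["k1"];h,w=c["z_map"].shape
    u,v=np.meshgrid(np.arange(w),np.arange(h))
    d=np.stack([(u-K[0,2])/K[0,0],(v-K[1,2])/K[1,1]],-1);s=d.copy()
    for _ in range(10): s=d/(1+k*(s**2).sum(-1,keepdims=True))
    P=np.concatenate([s,np.ones((h,w,1))],-1)*c["z_map"][...,None]
    E=c["extrinsics"]
    return (P-E[:3,3])@E[:3,:3]
def quat(yaw,pitch=0,base=0):
    # tool down, jaw axis y at angle yaw+90 in world; 
    r=R.from_euler('z',yaw)*R.from_euler('x',np.pi)
    q=r.as_quat();return [q[3],q[0],q[1],q[2]]
E
python3 - <<'E'
from h import *
for n in("scene","top"):
    c=optics.read_camera(n);cv2.imwrite(f"pics/{n}0.png",c["image"]);np.save(n,c,allow_pickle=True)
    E=c["extrinsics"];print(n,-E[:3,:3].T@E[:3,3],E[2,:3],c["mtx"][0,0])
print(t.current_tcp_rot(),t.current_time(),t.current_wrist_force())
E
```

```text
scene [1.17193182 0.53497374 0.99719799] [-0.51441747 -0.44189249 -0.73491883] 415.43061778937533
top [0.43179557 0.02455208 1.22276604] [ 0.0989165  -0.02031017 -0.99488845] 450.0018564042707
[-1.97180600e-04  2.02451526e-01  9.79291880e-01 -8.69109702e-04] 0.1 [ 0.02089727  0.27840078 -0.45418506]
```

View pics/top0.png

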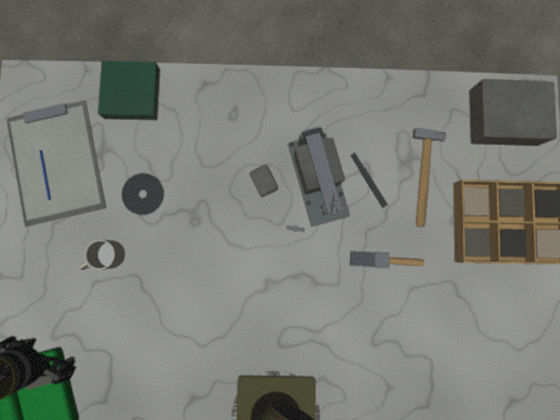

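View pics/scene0.png

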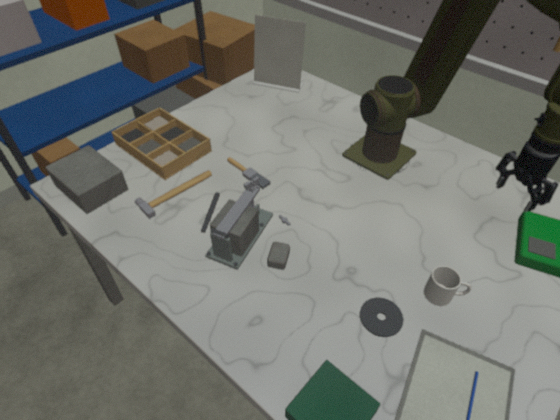

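The stand is at about (320,175) in the top view, with its front (wing nut) at about (333,205). The bystanders are well clear, except for the spare nut at (295,228). I'll enlarge this area and fit the strap from depth.

```bash
python3 - <<'E'
from h import *
c=np.load("top.npy",allow_pickle=True).item()
P=cloud(c)
a=cv2.resize(c["image"][120:235,280:360],None,fx=5,fy=5,interpolation=cv2.INTER_CUBIC)
s=np.load("scene.npy",allow_pickle=True).item()
b=cv2.resize(s["image"][175:270,200:280],None,fx=5,fy=5,interpolation=cv2.INTER_CUBIC)
o=np.zeros((575,800,3),np.uint8);o[:575,:400]=a;o[:475,400:]=b
cv2.imwrite("pics/crop1.png",cv2.convertScaleAbs(o,alpha=1.5))
Q=P[120:235,280:360].reshape(-1,3)
for lo,hi in((.008,.02),(.119,.129),(.135,.2)):
    m=Q[(Q[:,2]>lo)&(Q[:,2]<hi)]
    r=cv2.minAreaRect((m[:,:2]*1000).astype(np.float32));print(lo,len(m),m.mean(0),r, np.median(m[:,2]))
m=Q[Q[:,2]>.131];print(m.round(4))
E
```

```text
0.008 1212 [ 0.57687647 -0.10840477  0.01343988] ((616.6365356445312, -117.52912902832031), (196.870361328125, 268.764404296875), 89.76007843017578) 0.01346558054669773
0.119 1120 [ 0.63985756 -0.0991835   0.12432963] ((633.0313110351562, -104.96168518066406), (215.7654266357422, 48.20809555053711), 18.85781478881836) 0.12433686599760331
0.135 117 [ 0.54577203 -0.12701365  0.15563149] ((545.669921875, -127.48060607910156), (15.07670783996582, 52.383506774902344), 87.10926055908203) 0.15894832048668922
[[ 0.4318  0.0246  1.2228]
 [ 0.4318  0.0246  1.2228]
 [ 0.4318  0.0246  1.2228]
 [ 0.7347 -0.0893  0.1316]
 [ 0.7321 -0.0942  0.1322]
 [ 0.7294 -0.0794  0.131 ]
 [ 0.7295 -0.0868  0.1315]
 [ 0.7296 -0.0918  0.1317]
 [ 0.7295 -0.0942  0.1324]
 [ 0.4318  0.0246  1.2228]
 [ 0.7264 -0.0768  0.1325]
 [ 0.7269 -0.0819  0.1312]
 [ 0.7272 -0.0919  0.1314]
 [ 0.724  -0.0719  0.1315]
 [ 0.7243 -0.077   0.131 ]
 [ 0.7243 -0.0844  0.1318]
 [ 0.7061 -0.0623  0.1312]
 [ 0.4318  0.0246  1.2228]
 [ 0.4318  0.0246  1.2228]
 [ 0.4318  0.0246  1.2228]
 [ 0.4318  0.0246  1.2228]
 [ 0.4318  0.0246  1.2228]
[... 3108 characters left out ...]
 0.5279 -0.1239  0.1627]
 [ 0.5281 -0.1266  0.1608]
 [ 0.5282 -0.129   0.1605]
 [ 0.5281 -0.121   0.1314]
 [ 0.5264 -0.1207  0.1518]
 [ 0.5258 -0.1221  0.1593]
 [ 0.5256 -0.124   0.1622]
 [ 0.5257 -0.1265  0.1618]
 [ 0.5257 -0.1288  0.1622]
 [ 0.5256 -0.1161  0.1319]
 [ 0.5256 -0.1185  0.1321]
 [ 0.5237 -0.1203  0.1547]
 [ 0.5232 -0.1217  0.1619]
 [ 0.5233 -0.1242  0.1614]
 [ 0.5233 -0.1265  0.1621]
 [ 0.5233 -0.1288  0.1626]
 [ 0.5213 -0.1203  0.1548]
 [ 0.5209 -0.1219  0.1611]
 [ 0.5212 -0.1247  0.1579]
 [ 0.5208 -0.1264  0.1626]
 [ 0.5208 -0.1287  0.1634]
 [ 0.4318  0.0246  1.2228]
 [ 0.5194 -0.1281  0.151 ]
 [ 0.4318  0.0246  1.2228]
 [ 0.4318  0.0246  1.2228]
 [ 0.4318  0.0246  1.2228]]
```

View pics/crop1.png

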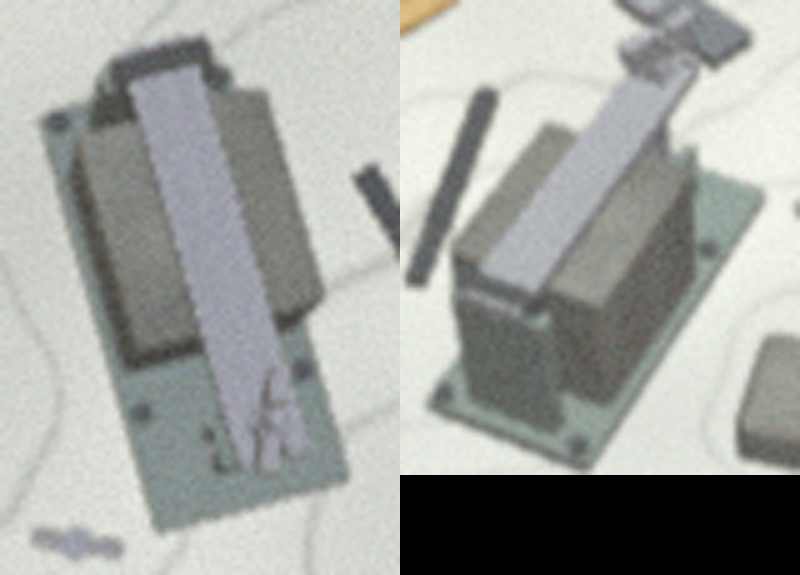

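```bash
cat >> h.py <<'E'
def pca(m):
    c=np.median(m,0);w,v=np.linalg.eigh(np.cov((m-m.mean(0)).T));d=v[:,-1];d=d*np.sign(d[0]);return m.mean(0),np.arctan2(d[1],d[0])
E
python3 - <<'E'
from h import *
from scipy.ndimage import median_filter
c=np.load("top.npy",allow_pickle=True).item()
Q=cloud(c)[120:235,280:360].reshape(-1,3)
# strap top only: fit line by binning along strap
m=Q[(Q[:,2]>.123)&(Q[:,2]<.1275)][:,:2]
a=0.28
for _ in range(4):
    r=m@np.array([[np.cos(a),-np.sin(a)],[np.sin(a),np.cos(a)]])
    b=[(x,(np.percentile(r[s,1],4)+np.percentile(r[s,1],96))/2,np.ptp(r[s,1])) for x in np.arange(.56,.70,.01) for s in[abs(r[:,0]-x)<.005] if s.sum()>20]
    b=np.array(b);p=np.polyfit(b[:,0],b[:,1],1);a+=np.arctan(p[0])
print("strap yaw",a,"centre line y'",np.polyval(p,b[:,0].mean()),b[:,2].round(3),r[:,0].min(),r[:,0].max())
w=Q[(Q[:,2]>.153)&(Q[:,2]<.2)][:,:2]
mw,aw=pca(w);print("wings",mw,aw,cv2.minAreaRect((w*1e3).astype(np.float32)))
rr=mw@np.array([[np.cos(a),-np.sin(a)],[np.sin(a),np.cos(a)]]);print("wing centre in strap axes",rr)
pl=Q[(Q[:,2]>.010)&(Q[:,2]<.018)][:,:2]@np.array([[np.cos(a),-np.sin(a)],[np.sin(a),np.cos(a)]])
print(np.percentile(pl,[.5,99.5],axis=0))
# second estimate: scene camera
s=np.load("scene.npy",allow_pickle=True).item();S=cloud(s)[165:215,230:275].reshape(-1,3)
w2=S[(S[:,2]>.146)&(S[:,2]<.17)];print("scene wings",len(w2),w2.mean(0),pca(w2[:,:2]),w2[:,2].max())
# IK options
sx=rr
for yaw in aw+np.pi*np.arange(-1,2):
  for y0 in [yaw]:
    q=inverse_kinematics([mw[0],mw[1],.25],quat(y0));print(y0,q)
    q=inverse_kinematics([mw[0],mw[1],.25],quat(y0+.3));print(y0+.3,q)
E
```

```text
strap yaw 0.3061289391895534 centre line y' -0.28748838310883484 [0.036 0.035 0.035 0.035 0.035 0.033 0.035 0.034 0.036 0.036 0.038 0.048] 0.4646743594423255 0.679980613623818
wings [ 0.54592528 -0.12778559] -0.1312211023256692 ((546.170166015625, -128.1808319091797), (10.285807609558105, 51.775169372558594), 82.97418212890625)
wing centre in strap axes [ 0.48203304 -0.2863699 ]
[[ 0.44687109 -0.40850035]
 [ 0.68528342 -0.18208826]]
scene wings 82 [ 0.55005266 -0.12374393  0.15589395] (array([ 0.55005266, -0.12374393]), np.float64(-0.12767682757011692)) 0.16329774178954243
-3.2728137559154624 [-0.22993195  0.31501068 -0.01103206  1.24475358  0.         -0.09871085]
-2.9728137559154626 [-0.22993195  0.31501068 -0.01103206  1.24475358  0.         -0.39871085]
-0.1312211023256692 [-0.22993195  0.31501068 -0.01103206  1.24475358  0.          3.04288181]
0.1687788976743308 [-0.22993195  0.31501068 -0.01103206  1.24475358  0.          2.74288181]
3.010371551264124 [-0.22993195  0.31501068 -0.01103206  1.24475358  0.         -0.09871085]
3.3103715512641236 [-0.22993195  0.31501068 -0.01103206  1.24475358  0.         -0.39871085]
```

```bash
cat >> h.py <<'E'
A=0.306; Rs=R.from_euler('z',A)
def pose(theta,yaw,h,piv):
    """TCP pose: h above pivot along bolt leaning theta, yaw = wings' angle from stand x"""
    B=Rs*R.from_euler('y',-theta)
    p=np.array(piv)+B.apply([0,0,h])
    q=(B*R.from_euler('z',yaw)*R.from_euler('x',np.pi)).as_quat()
    return p,[q[3],q[0],q[1],q[2]]
def force(n=5):
    f=[]
    for _ in range(n): f.append(np.r_[t.current_wrist_force(),t.current_wrist_torque()]);env.sleep(.01)
    f=np.mean(f,0);return np.r_[Rs.inv().apply(f[:3]),f[3:]]   # force in stand axes
def st(): return Rs.inv().apply(t.current_eef_pos())*1e3
E
python3 - <<'E'
from h import *
np.set_printoptions(precision=3,suppress=True)
piv=[.5461,-.1282,.045]
p,q=pose(0,-.437,.155,piv); p[2]=.24
env.reach(p,q);print(t.current_q())
p[2]=.1405;env.move_l(p,None,.1)
f0=force();print(f0)
print(t.current_time())
c=optics.read_camera("scene");cv2.imwrite("pics/s1.png",cv2.resize(c["image"][150:250,190:310],None,fx=6,fy=6,interpolation=cv2.INTER_CUBIC))
env.move_gripper(0.03);print(force()-f0);env.move_gripper(0.0)
np.save("f0",f0)
print(force()-f0,t.current_finger_gap(),t.current_eef_pos(),p,t.current_time())
E
```

```text
[-0.229  0.319 -0.032  1.22   0.     3.042]
[ 0.061 -0.256  0.256  0.01  -0.    -0.005]
3.7583
[ 0.205 -0.018 -0.762 -0.034 -0.005  0.017]
[-0.315  1.377  0.968  0.135  0.077  0.048] 0.008436080082762684 [ 0.546 -0.128  0.141] [ 0.546 -0.128  0.141] 4.7833
```

View pics/s1.png

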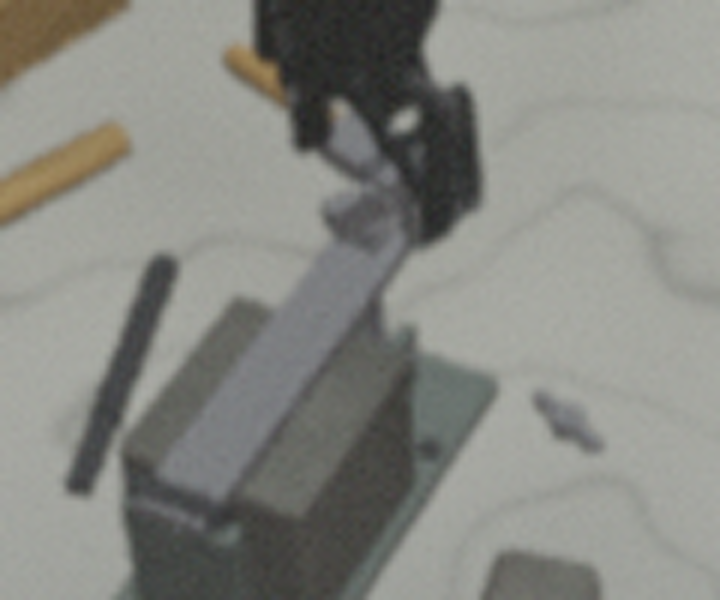

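The picture is from before closing. It shows the open fingers straddling the wings at (350,200). The grip then closed with only 1.4 N of side force. Next I'll unscrew in steps, watching the forces.

```bash
cat >> h.py <<'E'
PR=.010/(2*np.pi)
E
python3 - <<'E'
from h import *
np.set_printoptions(precision=2,suppress=True)
f0=np.load("f0.npy");piv=np.array([.5461,-.1282,.045]);w0=-.437
for u in np.arange(.15,1.21,.15):
    p,q=pose(0,w0+u,.0955+PR*u,piv)
    env.set_joints(inverse_kinematics(p,q))
    d=force()-f0;print(round(u,2),d,st(),t.current_time())
    if abs(d[:3]).max()>15: break
E
```

```text
0.15 [-0.82  0.76  1.97  0.04  0.11  0.07] [ 482.12 -286.79  140.87] 5.0917
0.3 [-0.63  0.22  1.78 -0.1   0.14  0.06] [ 482.11 -286.94  141.11] 5.4
0.45 [-1.01 -0.58  2.11 -0.28  0.13  0.03] [ 482.11 -287.07  141.34] 5.7083
0.6 [-1.16 -1.97  2.33 -0.52  0.09  0.06] [ 482.12 -287.21  141.57] 6.0167
0.75 [-1.44 -3.37  1.78 -0.79  0.02  0.05] [ 482.18 -287.33  141.82] 6.325
0.9 [-1.43 -4.31  1.99 -1.06 -0.07  0.08] [ 482.27 -287.43  142.08] 6.6333
1.05 [-1.04 -5.55  1.62 -1.14 -0.17  0.06] [ 482.35 -287.54  142.31] 6.9417
1.2 [-1.06 -5.48  1.12 -1.22 -0.21  0.06] [ 482.48 -287.69  142.55] 7.25
```

```bash
cat >> h.py <<'E'
import json
F0=np.load("f0.npy");PIV=np.array([.5461,-.1282,.045]);W0=-.437
def go(S):
    """S: th (lean commanded), u (turn), dx, dy offsets in stand axes (m)"""
    p,q=pose(S["th"],W0+S["u"],.0955+PR*S["u"],PIV+Rs.apply([S.get("dx",0),S["dy"],0]))
    j=inverse_kinematics(p,q)
    env.set_joints(j);json.dump(S,open("S.json","w"));return force(3)-F0
def lean(u):  # measured lean from TCP
    return np.arctan2(482.1-st()[0],(95.5+PR*u*1e3))
E
python3 - <<'E'
from h import *
np.set_printoptions(precision=2,suppress=True)
S=dict(th=0.,u=1.2,dy=-.001)
print(go(S))
for i in range(40):
    S["th"]+=.004
    d=go(S);S["dy"]+=np.clip(d[1]/6e3*.5,-.0004,.0004)
    print(round(S["th"],3),round(lean(1.2),4),d[:3],d[3:],round(S["dy"]*1e3,2),t.current_time())
    if d[0]>4.5: break
E
```

```text
[-0.29 -3.9   1.8  -0.76 -0.18 -0.04]
0.004 -0.0011 [ 0.92 -3.14  1.41] [-0.7  -0.44 -0.01] -1.26 7.8
0.008 0.0048 [ 1.41 -2.34  2.1 ] [-0.43 -0.52 -0.05] -1.46 8.075
0.012 0.0107 [ 1.61 -1.51  2.16] [-0.26 -0.54 -0.05] -1.58 8.35
0.016 0.0155 [ 1.81 -0.42  3.  ] [-0.01 -0.46 -0.05] -1.62 8.625
0.02 0.0201 [2.06 0.66 4.  ] [ 0.18 -0.44 -0.07] -1.56 8.9
0.024 0.0244 [2.24 1.56 4.42] [ 0.3  -0.38 -0.04] -1.43 9.175
0.028 0.0284 [1.81 1.38 4.06] [ 0.37 -0.37 -0.02] -1.32 9.45
0.032 0.0325 [1.72 1.68 4.65] [ 0.33 -0.37 -0.05] -1.18 9.725
0.036 0.036 [1.45 0.88 4.18] [ 0.22 -0.37 -0.04] -1.1 10.0
0.04 0.0401 [1.79 0.19 3.67] [ 0.13 -0.36 -0.05] -1.09 10.275
0.044 0.0441 [ 2.02 -0.02  3.51] [ 0.09 -0.41 -0.  ] -1.09 10.55
0.048 0.0483 [ 2.06 -0.23  4.04] [ 0.01 -0.44 -0.04] -1.11 10.825
0.052 0.0523 [ 1.32 -0.07  3.81] [-0.03 -0.45 -0.04] -1.11 11.1
0.056 0.0561 [ 1.81 -0.51  3.14] [-0.03 -0.49 -0.04] -1.16 11.375
0.06 0.0588 [2.4  0.05 3.26] [ 0.03 -0.57 -0.05] -1.15 11.65
0.064 0.0616 [ 3.14 -0.08  2.83] [ 0.1  -0.67 -0.03] -1.16 11.925
0.068 0.0643 [4.18 0.27 2.74] [ 0.18 -0.9  -0.07] -1.14 12.2
0.072 0.0675 [ 5.26 -0.05  1.43] [ 0.18 -1.   -0.06] -1.14 12.475
```

```bash
python3 - <<'E'
from h import *
np.set_printoptions(precision=2,suppress=True)
S=json.load(open("S.json"));d=force(3)-F0
for i in range(75):
    a="-"
    if d[0]>6.3: S["th"]-=.003;a="back"
    elif d[0]<4.4: S["th"]+=.004;a="pull"
    else: S["u"]+=.1;S["th"]+=np.clip((5.2-d[0])*.0015,-.002,.002);a="turn"
    S["dy"]+=np.clip(d[1]/6e3*.5,-.0004,.0004)
    d=go(S);L=lean(S["u"])
    print(a,round(S["u"],2),round(S["th"],3),round(L,4),d,round(S["dy"]*1e3,2),round(t.current_time(),1))
    if L>.09 or S["u"]>5.4 or abs(d[:3]).max()>9: break
E
```

```text
turn 1.3 0.072 0.067 [ 5.36 -0.3   1.57  0.19 -1.02  0.03] -1.12 12.8
turn 1.4 0.072 0.0667 [ 4.96 -1.08  1.75  0.1  -1.06  0.03] -1.14 13.1
turn 1.5 0.073 0.0663 [ 4.72 -0.32  1.18  0.14 -1.11  0.06] -1.23 13.3
turn 1.6 0.073 0.0661 [ 5.71 -0.17  0.75  0.14 -1.11  0.07] -1.26 13.6
turn 1.7 0.072 0.0649 [ 5.54 -0.7   1.12  0.13 -1.17  0.04] -1.27 13.9
turn 1.8 0.072 0.0643 [ 5.3  -1.02  1.65  0.16 -1.19  0.06] -1.33 14.2
turn 1.9 0.072 0.0633 [ 5.65 -0.44  0.66  0.2  -1.22  0.06] -1.41 14.4
turn 2.0 0.071 0.0626 [ 5.62 -0.41  0.96  0.21 -1.18  0.04] -1.45 14.7
turn 2.1 0.07 0.062 [ 5.57  0.1   1.36  0.25 -1.23  0.03] -1.48 15.0
turn 2.2 0.07 0.0607 [ 5.94 -0.42  1.14  0.25 -1.25  0.04] -1.48 15.2
turn 2.3 0.069 0.0597 [ 5.98  0.39  1.35  0.28 -1.23  0.06] -1.51 15.5
turn 2.4 0.068 0.0589 [ 5.2   0.46  1.36  0.29 -1.25  0.06] -1.48 15.8
turn 2.5 0.068 0.058 [ 5.33  0.11  0.94  0.33 -1.29  0.05] -1.44 16.1
turn 2.6 0.067 0.0578 [ 5.85  0.45  1.29  0.33 -1.26  0.08] -1.43 16.4
turn 2.7 0.067 0.0566 [ 5.73  0.47  1.87  0.37 -1.29  0.08] -1.39 16.6
turn 2.8 0.066 0.0655 [ 2.55  0.33  4.27
[... 738 characters left out ...]
urn 3.4 0.085 0.0761 [ 5.88  0.86  4.56  0.59 -1.28  0.1 ] -0.84 19.9
turn 3.5 0.084 0.0761 [ 4.6   1.27  4.06  0.61 -1.24  0.1 ] -0.77 20.2
turn 3.6 0.085 0.077 [ 5.79  1.25  4.42  0.64 -1.24  0.14] -0.66 20.5
turn 3.7 0.084 0.0774 [ 5.73  1.34  4.16  0.65 -1.23  0.1 ] -0.56 20.8
turn 3.8 0.084 0.0789 [ 5.04  1.76  4.28  0.76 -1.21  0.1 ] -0.45 21.0
turn 3.9 0.084 0.0811 [ 4.82  2.36  4.87  0.78 -1.18  0.11] -0.3 21.3
turn 4.0 0.084 0.0831 [ 4.26  2.73  4.44  0.78 -1.16  0.11] -0.1 21.6
pull 4.0 0.088 0.0883 [ 4.53  2.15  3.59  0.77 -1.13  0.02] 0.12 21.9
turn 4.1 0.089 0.0891 [ 4.61  1.69  4.3   0.75 -1.1   0.12] 0.3 22.1
turn 4.2 0.09 0.0902 [ 3.87  1.75  4.05  0.74 -1.09  0.09] 0.44 22.4
```

```bash
python3 - <<'E'
from h import *
np.set_printoptions(precision=2,suppress=True)
S=json.load(open("S.json"));d=force(3)-F0
for i in range(70):
    if d[0]>6.3: S["th"]-=.003;a="back"
    elif d[0]<4.4: S["th"]+=.004;a="pull"
    else: S["u"]+=.07;S["th"]+=np.clip((5.2-d[0])*.0015,-.002,.002);a="turn"
    S["dy"]+=np.clip(d[1]/6e3*.5,-.0003,.0003)
    d=go(S);L=lean(S["u"])
    print(a,round(S["u"],2),round(S["th"],3),round(L,4),d,round(S["dy"]*1e3,2),round(t.current_time(),1))
    if L>.3 or S["u"]>5.4 or abs(d[:3]).max()>9: break
E
```

```text
pull 4.2 0.094 0.0955 [ 4.38  1.22  3.67  0.62 -1.14  0.01] 0.65 22.7
pull 4.2 0.098 0.0989 [ 4.04  0.95  2.95  0.48 -1.13 -0.03] 0.75 23.0
pull 4.2 0.102 0.1028 [ 4.44  0.36  3.21  0.35 -1.14 -0.04] 0.83 23.2
turn 4.27 0.103 0.1035 [ 4.    0.39  2.7   0.3  -1.13  0.03] 0.86 23.5
pull 4.27 0.107 0.1077 [ 4.2  -0.2   2.68  0.2  -1.12  0.03] 0.89 23.8
pull 4.27 0.111 0.1116 [ 4.09 -0.98  2.42  0.12 -1.15  0.02] 0.87 24.1
pull 4.27 0.115 0.1157 [ 3.67 -0.47  1.58  0.15 -1.14 -0.01] 0.79 24.4
pull 4.27 0.119 0.1195 [ 4.24 -0.82  1.61  0.18 -1.12  0.01] 0.75 24.6
pull 4.27 0.123 0.1234 [ 3.75 -0.3   1.91  0.21 -1.09 -0.  ] 0.68 24.9
pull 4.27 0.127 0.1275 [ 4.23  0.35  2.38  0.25 -1.07  0.03] 0.66 25.2
pull 4.27 0.131 0.1313 [ 4.24 -0.65  1.58  0.3  -1.06  0.02] 0.69 25.4
pull 4.27 0.135 0.135 [ 4.27  0.1   1.63  0.3  -1.05  0.01] 0.63 25.7
pull 4.27 0.139 0.139 [ 4.64  0.42  1.74  0.39 -1.05 -0.  ] 0.64 26.0
turn 4.34 0.14 0.1396 [ 3.5   0.3   1.14  0.36 -0.96  0.05] 0.68 26.3
pull 4.34 0.144 0.1439 [ 3.98  0.6   1.31  0.4  -0.97  0.07] 0.7 26.6
pull 4.34 0.148 0.1479 [ 3.68  0.18  1.15 
[... 3070 characters left out ...]
4.97 0.296 0.2845 [ 5.    0.63 -7.18  0.   -0.48  0.03] 1.29 38.9
turn 5.04 0.296 0.2854 [ 4.11  0.66 -6.77 -0.   -0.37  0.06] 1.34 39.2
pull 5.04 0.3 0.2883 [ 4.21  0.19 -7.54 -0.05 -0.43 -0.  ] 1.4 39.5
pull 5.04 0.304 0.2916 [ 5.18 -0.17 -7.88 -0.05 -0.42 -0.  ] 1.41 39.8
turn 5.11 0.304 0.2926 [ 4.15 -0.14 -7.45 -0.07 -0.34  0.03] 1.4 40.0
pull 5.11 0.308 0.2951 [ 4.92 -0.19 -8.24 -0.09 -0.39 -0.01] 1.39 40.3
turn 5.18 0.309 0.2958 [ 4.18 -0.38 -8.07 -0.1  -0.29  0.03] 1.37 40.6
pull 5.18 0.313 0.2988 [ 4.57  0.2  -8.27 -0.05 -0.34 -0.01] 1.34 40.9
turn 5.25 0.314 0.2999 [ 4.11 -0.17 -7.87 -0.09 -0.32  0.06] 1.36 41.1
pull 5.25 0.318 0.3036 [ 4.61 -0.14 -8.17 -0.08 -0.33 -0.02] 1.34 41.4
```

Now past the lip, with no more turning from here. I'll swing out to about 0.8 rad, nulling the axial force on the way.

```bash
python3 - <<'E'
from h import *
np.set_printoptions(precision=2,suppress=True)
S=json.load(open("S.json"));d=force(3)-F0;dh=0.
while S["th"]<.83:
    B=R.from_euler('y',-S["th"]);a=B.inv().apply(d[:3])   # bolt axes
    dh+=np.clip(a[2]/6e3*.5,-.0007,.0007)
    S["dy"]+=np.clip(a[1]/6e3*.5,-.0003,.0003);S["th"]+=.02
    p,q=pose(S["th"],W0+S["u"],.0955+PR*S["u"]+dh,PIV+Rs.apply([0,S["dy"],0]))
    env.set_joints(inverse_kinematics(p,q));json.dump(S,open("S.json","w"));d=force(2)-F0
    print(round(S["th"],3),d[:3],R.from_euler('y',-S["th"]).inv().apply(d[:3]),round(dh*1e3,2),round(t.current_time(),1))
    if abs(d[:3]).max()>18: break
c=optics.read_camera("scene");cv2.imwrite("pics/s2.png",cv2.resize(c["image"][150:250,190:310],None,fx=6,fy=6,interpolation=cv2.INTER_CUBIC))
E
```

```text
0.338 [ 0.49  1.04 -2.48] [-0.36  1.04 -2.5 ] -0.7 41.7
0.358 [-1.57  2.1   1.96] [-0.78  2.1   2.39] -0.91 42.0
0.378 [-2.41  1.52  2.9 ] [-1.17  1.52  3.58] -0.71 42.2
0.398 [-1.22  0.87  0.46] [-0.94  0.87  0.89] -0.41 42.5
0.418 [-0.34  0.88 -0.5 ] [-0.51  0.88 -0.31] -0.34 42.8
0.438 [ 0.1  -0.58 -1.31] [-0.46 -0.58 -1.23] -0.36 43.0
0.458 [-0.56 -0.09 -0.68] [-0.8  -0.09 -0.36] -0.46 43.3
0.478 [-1.27 -0.81 -0.31] [-1.27 -0.81  0.31] -0.5 43.6
0.498 [-0.49 -0.7  -0.21] [-0.53 -0.7   0.05] -0.47 43.8
0.518 [-0.25 -0.24 -1.38] [-0.9  -0.24 -1.08] -0.47 44.1
0.538 [-1.24 -0.5  -0.56] [-1.36 -0.5   0.15] -0.56 44.4
0.558 [-0.77 -0.   -0.56] [-0.95 -0.   -0.07] -0.54 44.6
0.578 [ 0.04  0.47 -1.48] [-0.78  0.47 -1.26] -0.55 44.9
0.598 [-1.5   0.29 -0.49] [-1.52  0.29  0.44] -0.65 45.2
0.618 [-1.14  0.86 -0.19] [-1.04  0.86  0.5 ] -0.62 45.4
0.638 [-0.31  0.64 -1.95] [-1.41  0.64 -1.38] -0.58 45.7
0.658 [-1.23  1.02 -0.54] [-1.3   1.02  0.32] -0.69 46.0
0.678 [-0.56 -0.19 -1.02] [-1.08 -0.19 -0.44] -0.66 46.2
0.698 [-1.01  0.66 -0.72] [-1.24  0.66  0.09] -0.7 46.5
0.718 [ 0.12  0.29 -1.51] [-0.9   0.29 -1.22] -0.69 46.8
0.738 [-1.36  0.49 -1.1 ] [-1.75  0.49  0.1 ] -0.79 47.0
0.758 [-1.54  0.5  -0.94] [-1.77  0.5   0.38] -0.79 47.3
0.778 [-0.83  0.46 -0.62] [-1.02  0.46  0.14] -0.75 47.6
0.798 [-0.26 -0.12 -1.95] [-1.58 -0.12 -1.17] -0.74 47.8
0.818 [-1.08  0.76 -0.45] [-1.07  0.76  0.48] -0.84 48.1
0.838 [-0.44 -0.35 -1.31] [-1.27 -0.35 -0.55] -0.8 48.4
```

View pics/s2.png

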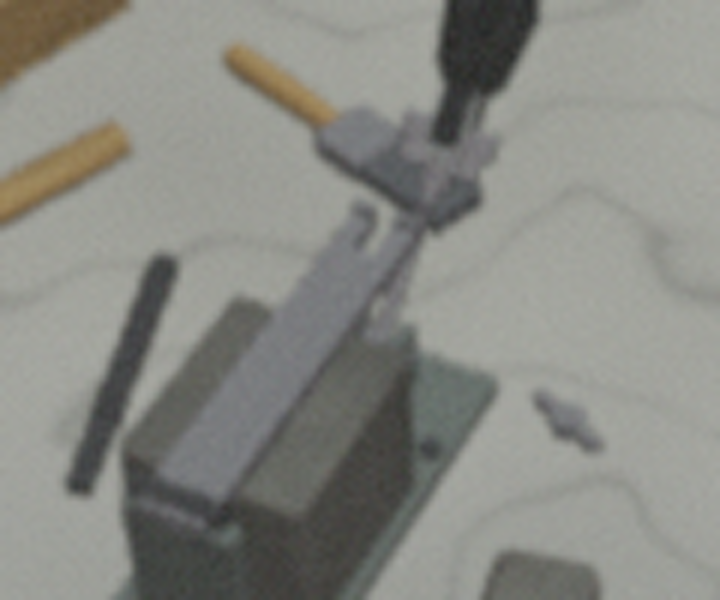

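The bolt leans out: the slot at (365,225) is empty and the nut, still in the grip, is at (450,140). I'll release it and retreat along the bolt axis.

```bash
python3 - <<'E'
from h import *
np.set_printoptions(precision=3,suppress=True)
S=json.load(open("S.json"))
env.move_gripper(0.05);print(force()-F0,t.current_finger_gap())
p=t.current_eef_pos();z=R.from_quat(np.roll(t.current_tcp_rot(),-1)).apply([0,0,1])
print(env.move_l(np.array(p)-.09*z,None,.06,until_force=6));env.sleep(.3)
print(force()-F0,t.current_time(),t.current_eef_pos())
c=optics.read_camera("scene");cv2.imwrite("pics/s3.png",cv2.resize(c["image"][130:280,180:330],None,fx=4,fy=4,interpolation=cv2.INTER_CUBIC))
P=cloud(c)[165:215,225:290].reshape(-1,3);L=Rs.inv().apply(P-PIV)
m=L[(L[:,0]<-.03)&(L[:,0]>-.13)&(abs(L[:,1])<.035)&(L[:,2]>.04)&(L[:,2]<.12)]
print(len(m),m.mean(0),np.arctan2(-m[:,0].mean(),m[:,2].mean()))
E
```

```text
[-0.204  0.496 -0.161 -0.222  0.633  0.018] 0.05016619445288445
False
[ 0.136  0.268 -0.081 -0.226  0.642  0.003] 50.9167 [ 0.409 -0.169  0.174]
153 [-0.074  0.004  0.072] 0.7940358097291882
```

View pics/s3.png

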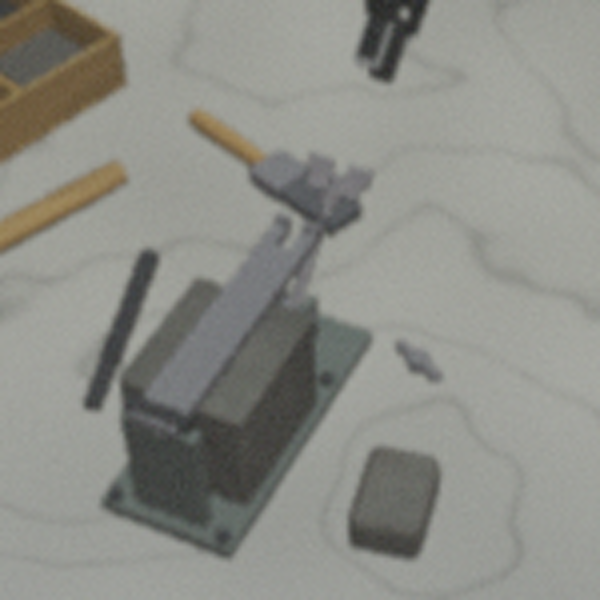

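The bolt leans out at about 0.8 rad with the wing nut at about (335,175). The gripper is clear at the top, and the bystanders look unmoved.

```bash
python3 -c "
from h import *
order.finish_job();print(t.current_time())"
```

```text
the job is handed in; nothing more can be done
the job is handed in; nothing more can be done
```

The swing bolt is undone. It leans out at about 0.8 rad (45°) and the gripper has let go. I handed the job in at about 51 s; the hand-in gives no verdict.

- **Unscrewing:** I gripped the wing nut and unscrewed it 1.2 rad upright. I then drew the bolt outward with about 5 N until it caught behind the lip, at a measured lean of about 0.06 rad. From there I went on unscrewing in steps of 0.1 rad or less, with the wrist pull never above 6 N.
- **Sliding over the lip:** At about 2.8 rad of turning, the bolt slipped from about 0.057 to 0.066 rad. I took this as the collar coming up onto the top of the lip. It then slid out between about 0.09 and 0.3 rad with 3.5–5 N of resistance all the way. I turned the nut a little whenever the pull rose. The resistance dropped away just past 0.3 rad.
- **Last checks:** The last camera picture shows the slot empty and the bolt standing out at about 0.79 rad by depth. The wrist force after release is near zero, and no bystander visible near the clamp appears to have moved.

**Less certain points:**
- **Nut angle:** I turned the nut 5.25 rad in all. With its unknown start of 0–0.8 rad, it should stand at 5.25–6.05 rad, under the 6.6 limit. I could not read the angle directly.
- **Possible extra turning:** Near the end of the slide, a vertical force of up to about 8 N built up because the tool ran slightly high. Some of the last resistance may have come from that instead of the lip, so the nut may be turned somewhat more than strictly needed.
- **Lip contact:** I inferred contact with the lip from wrist forces only.

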